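# Count three jars on the stock tally wheel

### The job

There are now three jars of olives in the store: bring the olive jar's tally up to three. Each thumbwheel counts the jar on the pad right behind it; its steel stud stands at the index blade for zero and moves on one click per jar, so at three it points to the front, straight away from the blade. With a fingertip flick the front edge of the wheel that belongs to the olive jar (the wide jar) to the right, only as many clicks as are missing and not past three; leave the other wheel as it is, and do not pick up, knock or shift the jars, the shot glass or the salt shaker.

Things in the scene. Friction and masses are not known exactly. Their poses are not given: they have to be found in the camera images.
- stand_a: fixed tally stand (the one that starts at zero; it may stand on either side): wooden base 185 x 88 x 18 mm, thumbwheel over its front, cork jar pad behind. Origin on the worktop right below the wheel's axle; own +x points from axle to pad, z up; its front (-x) looks to the robot. The base reaches 38 mm in front of the axle and 147 mm behind. A steel index blade 65 mm behind the axle is 59 mm high
- stand_b: fixed tally stand (the one that starts at one; it may stand on either side): wooden base 185 x 88 x 18 mm, thumbwheel over its front, cork jar pad behind. Origin on the worktop right below the wheel's axle; own +x points from axle to pad, z up; its front (-x) looks to the robot. The base reaches 38 mm in front of the axle and 147 mm behind. A steel index blade 65 mm behind the axle is 59 mm high
- wheel_a (a joint): turn of stand_a's thumbwheel from its start, rad: 0 = count 0, 3.142 = count three; grows counter-clockwise from above, when its front edge goes right (stand's -y). One click = 1.047 (6 stops a turn). A sprung detent pulls it to the nearest stop when let go; passing the hump takes 3 to 5 N at a tooth tip: the front tooth pushed past 37 degrees drops into the next stop by itself
- wheel_b (a joint): turn of stand_b's thumbwheel from its start, rad: 0 = count 1, 2.094 = count three; grows counter-clockwise from above, when its front edge goes right (stand's -y). One click = 1.047 (6 stops a turn). A sprung detent pulls it to the nearest stop when let go; passing the hump takes 3 to 5 N at a tooth tip: the front tooth pushed past 37 degrees drops into the next stop by itself
- stand_a_axis (a point): middle of stand_a's black thumbwheel, on its upright axle, 44 mm above the worktop. The wheel lies flat, 12 mm thick (38 to 50 mm up; boss to 55). Hub 72 mm across; 6 radial teeth, 10 mm wide, round ends, reach 60 mm from the axle. At each stop one tooth points to the stand's front. A fingertip swept straight to the right, overlapping the front tooth by 13 to 20 mm, turns it one click, clear of the next
- stand_b_axis (a point): the same on stand_b; both wheels are alike
- stud_a (a point): steel stud, 14 mm across, on top of one tooth of stand_a's wheel, 44 mm from the axle, 53 mm above the worktop; it goes round with the wheel (at the start it points to the stand's rear, +x, to the index blade: count zero)
- stud_b (a point): the same stud on stand_b's wheel; it starts one stop (60 degrees counter-clockwise) on from the index blade: count one
- stand_a_pad (a point): centre of the top of the cork jar pad, 72 mm across, 105 mm behind the axle, 21 mm above the worktop
- stand_b_pad (a point): the same on stand_b
- olive_jar: wide glass jar of olives with a grey lid, 63 mm across, 110 mm tall, origin at the centre of its underside; stands loose on the pad of one of the two stands (either one)
- nutmeg_jar: narrow spice jar with a dark lid, 44 mm across, 105 mm tall, origin at the centre of its underside; stands loose on the pad of the other stand
- shot_glass: clear shot glass, 48 mm across, 61 mm tall, origin at the centre of its underside; loose on the worktop between and behind the wheels
- salt_shaker: salt shaker with a steel cap, 44 mm across, 90 mm tall, origin at the centre of its underside; loose on the worktop between and behind the wheels
There are look-alikes about, which are no part of the job. What is shaped like the olive_jar but blue is not meant.

How it is judged:
By the outcome, as a careful person would: the job done as asked, in the order asked, and still so for the second after the job is handed in, with the robot touching nothing.
It also fails if it takes over 56 s, if anything falls off the work surface, if the arm or the gripper's body presses on something with over 40 N, if the wrist force passes 120 N, or if a joint passes its speed limit or range.

### The arm

A 6-joint arm with a two-finger parallel gripper is mounted at the origin on a cart in front of the work surface, level with it; the furniture and walls round the work are solid. World frame = base frame: x ahead of the robot, y to its left, z up, the work surface at z = 0. Lengths are in mm, angles in degrees, forces in N, time in s.
With the tool pointing down it reaches from about 300 to 850 mm from the base axis. Payload 4.2 kg.
Tool frame: the origin (TCP) lies at the very end of the fingers, on their centre line; the grasp point (between the pads) lies 19 mm behind it; z points along the fingers, y is the line along which they close (so a half turn about z gives the same grasp; the last joint's range is limited). The gripper opens to 91 mm and grips with 3 to 60 N. Pads are 32 mm wide; open, the fingers measure 118 mm over their backs; the gripper's body (76 mm by 178 mm) begins 60 mm behind the grasp point.
Start: joints at [74.141, 18.312, 89.639, -0, 72.044, -1.146], TCP at [146.044, 556.16, 213.976] pointing down, gripper open.
Joint ranges: [-177.97, 177.97], [-48.28, 115.42], [12.27, 149.76], [-77.06, 257.06], [2.81, 150.46], [-146.56, 146.56]. Speed limits (degrees/s): [147.25, 147.25, 180, 180, 180, 180].

### API

Orientations are given as [roll, pitch, yaw] about the fixed x, y, z axes, in that order (R = Rz(yaw) Ry(pitch) Rx(roll)).
In Python, from workcell import env gives the robot as it stands.
- The arm moves only by the shell command python3 -m pendant 'ROWS' [FORCE]. ROWS is a JSON object of lists of equal length, an entry for each row: "translation": the shift along the tool's x, y, z in mm, a list of three; "roll": the turn about the tool's z in rad; "hand": the closure in counts, from 0 (fully open) to 255 (shut). In form: {"translation": [[dx, dy, dz], ...], "roll": [roll, ...], "hand": [hand, ...]}. A call has exactly 8 rows; each row shifts and turns the commanded pose from where the row before left it, along the tool's axes as they then stand; what a row does not reach is not made up. A row lasts 1/12 s, in which the tool goes at most 41.7 mm and 7.16 degrees, less where a joint would pass 70% of its speed; a pose out of reach is approached as far as the arm can. A call with a gripper value outside its range is refused whole. The fingers move at their own pace and stop on an object; FORCE is the grip in N (left out, the last holds). Time passes only in rows, so rows that do not move let the fingers close, or fill a call up. It gives the time, the measured TCP pose, the force, the opening and the grip force at its end, in the units of the state.
- env.state(): the state, without advancing time (a new reading comes with each control period).
- env.grab_frame(name): name is "scene" or "side" or "wrist"; returns a dict with "frame" (400x640x3 uint8, red, green, blue), "z_map" (400x640 float32, mm along the optical axis (not along the pixel's ray), 0 where there is no reading), "fx", "fy", "cx", "cy" (pixels), "pose" (4x4, takes a point from camera to world coordinates). Camera axes: x right, y down, z forward; pixel columns grow to the right and rows downward; lengths in mm; the calibration is good to about 2 mm. A picture is of the moment at which its call begins.
- env.job_done(): hands the job in; it is judged then, once.
Trained networks look in a picture, given as the dict that the camera call returned (one of the last four; its "shot" number tells which), for a name from the list of things; names that differ only in an ending like _2 or _b are one class to them, and where a whole thing is asked for, a point or a joint stands for the part that bears it (a point fixed in the world has none). Each returns a list of dicts, best first, with "score" (0 to 1); they miss things now and then, are a little off and sometimes report something else, mostly with a low value. They report only what shows in the picture. A call takes as long as a camera call. They do not tell look-alikes from the thing itself.
- env.recognise(picture, label): "rect" ([centre column, centre row, width, height] in pixels, round what is visible of it).
- env.regions_of(picture, label): "pixels" (400x640 bool, what is visible of it) and "rect" ([centre column, centre row, width, height] in pixels, round what is visible of it).
The state is a dict: "time_s": time; "qpos": joint angles; "qvel": joint speeds; "effort": joint torques, N m; "ee_pos": TCP position; "ee_rot": TCP orientation; "force": force on the tool from outside, world axes, zero at the start; "torque": the same for the moment, N m; "gripper_width": finger opening in mm; "gripper_force": force on a finger pad.
Only numpy, scipy, OpenCV 4.12 (cv2) and the standard library are available. Lean on these libraries where they do the work, as an engineer would, in place of code of your own. Each camera call takes 0.05 s, during which the arm holds its last target. There are 200 camera calls.

## Working session

There is one attempt and no reset: what is moved stays moved. The work goes in short steps, Python scripts to look and compute and a shell command to move; the robot and the scene stay as the last step left them, time stands still between calls to the robot, and variables do not carry over. Pictures are saved under pics/ and viewed, at most 10 in all, crops included, and the job is handed in when it is done.

```bash
mkdir -p pics; cat > h.py <<'E'
import numpy as np,cv2
from workcell import env
def world(p,u,v):
    z=p["z_map"][v,u]; c=np.stack([(u-p["cx"])/p["fx"]*z,(v-p["cy"])/p["fy"]*z,z,np.ones_like(z)],-1)
    return (c@p["pose"].T)[...,:3]
def save(p,n): cv2.imwrite("pics/"+n,p["frame"][:,:,::-1])
E
python3 - <<'E'
from h import *
s=env.state();print(s["ee_pos"],s["ee_rot"],s["gripper_width"],s["time_s"])
for n in ["scene","side"]:
    p=env.grab_frame(n);save(p,n+"1.png")
    for l in ["olive_jar","nutmeg_jar","wheel_a","stud_a","stand_a","shot_glass","salt_shaker"]:
        for r in env.regions_of(p,l)[:3]:
            v,u=np.nonzero(r["pixels"]&(p["z_map"]>0))
            if len(u)==0: continue
            w=world(p,u,v);print(n,l,round(r["score"],2),np.round(r["rect"]),np.median(w,0).round(),w.min(0).round(),w.max(0).round())
E
```

```text
[145.90823048 555.67455213 213.13513188] [-1.79902443e+02 -5.44961709e-04  1.65286458e+02] 91.35601221677199 0.0
scene olive_jar 0.62 [375. 230.  25.  43.] [ 589. -276.  106.] [ 568. -296.   -3.] [ 681. -231.  134.]
scene nutmeg_jar 0.91 [274. 128.  13.  31.] [582. 209.  91.] [566. 197.   0.] [658. 374. 129.]
scene nutmeg_jar 0.58 [261. 153.  65.  40.] [506. 202.  30.] [427. 171.  -5.] [630. 325.  60.]
scene stud_a 0.94 [245. 150.  36.  29.] [481. 220.  48.] [427. 171.  18.] [541. 275.  60.]
scene stud_a 0.81 [344. 257.  42.  38.] [ 496. -267.   49.] [ 438. -317.   -3.] [ 553. -204.   58.]
scene stud_a 0.41 [359. 261.  70.  50.] [ 514. -281.   36.] [ 438. -318.   -8.] [ 644. -202.   60.]
scene stand_a 0.85 [262. 152.  61.  34.] [507. 202.  29.] [427. 171.  -8.] [641. 325.  60.]
scene stand_a 0.8 [360. 261.  76.  51.] [ 514. -281.   35.] [ 438. -318.   -8.] [ 646. -191.   60.]
scene shot_glass 0.8 [297. 189.  19.  22.] [539.  -0.  39.] [514. -21.  -2.] [562.  70.  63.]
scene salt_shaker 0.7 [330. 191.  16.  28.] [592. -65.  52.] [577. -78.  -7.] [647.  24.  92.]
scene salt_shaker 0.67
[... 714 characters left out ...]
 [ 445. -311.   20.] [ 555. -214.   62.]
side stud_a 0.84 [234. 195.  41.  26.] [481. 224.  51.] [424. 174.   1.] [544. 307.  61.]
side stud_a 0.35 [387. 241.  48.  44.] [ 499. -268.   39.] [ 438. -313.   -3.] [ 661. -201.   63.]
side stand_a 0.73 [387. 239.  49.  46.] [ 495. -270.   41.] [ 438. -313.    0.] [ 648. -206.   62.]
side stand_a 0.67 [233. 194.  40.  25.] [479. 225.  51.] [424. 174.   1.] [554. 307.  61.]
side stand_a 0.56 [242. 193.  58.  40.] [497. 211.  33.] [424. 174.  -6.] [652. 307.  67.]
side shot_glass 0.84 [305. 202.  16.  24.] [532.   5.  45.] [513. -17.  -1.] [566.  40.  66.]
side salt_shaker 0.54 [332. 194.  12.  27.] [589. -56.  56.] [577. -72.   7.] [612. -37.  96.]
```

```bash
python3 - <<'E'
import cv2,numpy as np
a=cv2.imread("pics/scene1.png")[90:310,200:460];b=cv2.imread("pics/side1.png")[130:310,200:500]
a=cv2.resize(a,(400,338),interpolation=2);cv2.imwrite("pics/c1.png",cv2.resize(cv2.imread("pics/scene1.png")[110:300,210:430],(695,600),interpolation=2))
cv2.imwrite("pics/c2.png",cv2.resize(b,(800,480),interpolation=2))
E
```

```text
(no output)
```

View pics/c1.png

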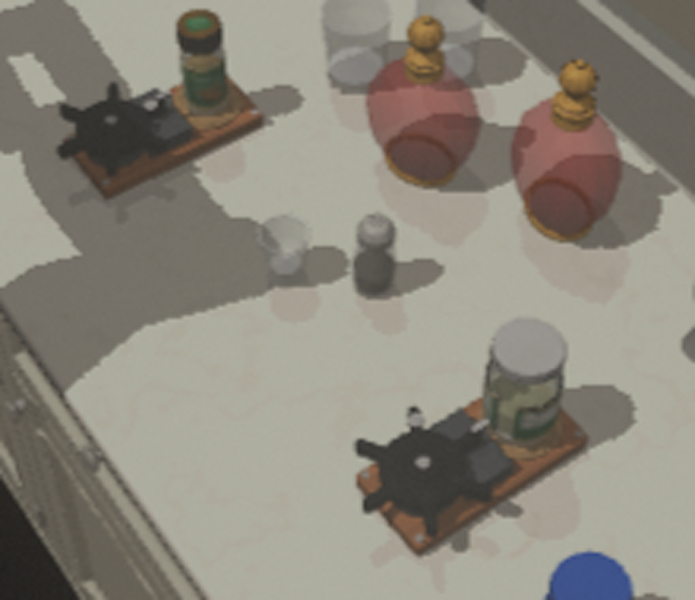

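View pics/c2.png

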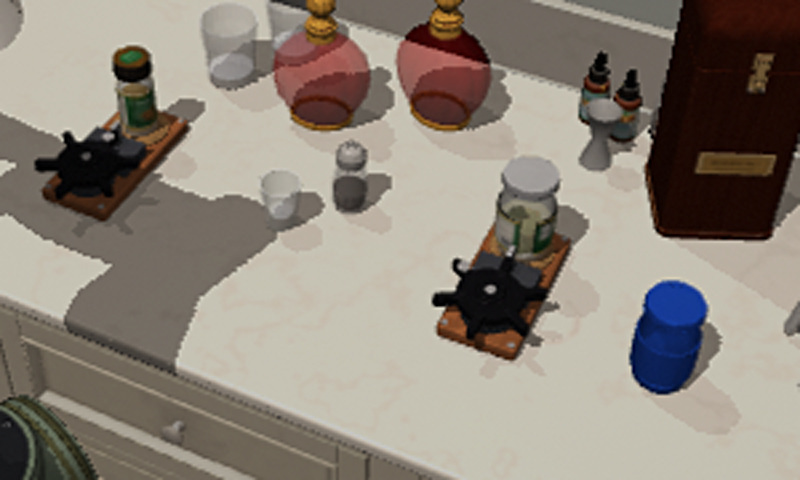

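Right stand holds the olive jar (c1 at 525,380); its stud (415,415) is one stop counter-clockwise of the blade (480,425): stand_b at count one, so two clicks are missing. The blue jar (c1 590,580) is the decoy.

```bash
python3 -m pendant '{"translation": [[0,0,0],[0,0,0],[0,0,0],[-40,-10,0],[-40,-10,0],[-40,-10,0],[-40,-10,0],[-40,-10,0]], "roll": [-0.0855,-0.0855,-0.0855,0,0,0,0,0], "hand": [255,255,255,255,255,255,255,255]}' 10
python3 -m pendant '{"translation": [[-10,-40,0],[-10,-40,0],[-10,-40,0],[-10,-40,0],[-10,-40,0],[-10,-40,0],[-10,-40,0],[-10,-40,0]], "roll": [0,0,0,0,0,0,0,0], "hand": [255,255,255,255,255,255,255,255]}'
```

```text
time_s: 1.47
ee_pos: [347.7, 505.5, 214.1]
ee_rot: [180.0, 0.0, -180.0]
force: [-0.5, 0.9, -0.1]
gripper_width: 40.9
gripper_force: 0.0
time_s: 2.13
ee_pos: [426.0, 184.2, 214.2]
ee_rot: [180.0, 0.0, -180.0]
force: [0.5, -0.4, 0.2]
gripper_width: 0.8
gripper_force: 0.0
```

```bash
python3 -m pendant '{"translation": [[0,-40,0],[0,-40,0],[0,-40,0],[0,-40,0],[0,-40,0],[0,-40,0],[0,-40,0],[0,-40,0]], "roll": [0,0,0,0,0,0,0,0], "hand": [255,255,255,255,255,255,255,255]}'
python3 -m pendant '{"translation": [[0,-30,0],[0,-30,0],[0,-20,0],[0,0,0],[0,0,0],[0,0,0],[0,0,0],[0,0,0]], "roll": [0,0,0,0,0,0,0,0], "hand": [255,255,255,255,255,255,255,255]}'
python3 - <<'E'
from h import *
p=env.grab_frame("wrist");save(p,"w1.png");print(p["pose"].round(2))
for l in ["olive_jar","wheel_b","stud_b","stand_b"]:
    for r in env.regions_of(p,l)[:2]:
        v,u=np.nonzero(r["pixels"]&(p["z_map"]>0));w=world(p,u,v)
        print(l,round(r["score"],2),np.round(r["rect"]),np.median(w,0).round(),w.min(0).round(),w.max(0).round())
E
```

```text
time_s: 2.8
ee_pos: [425.5, -135.9, 214.3]
ee_rot: [-180.0, 0.1, 180.0]
force: [0.8, 0.2, -0.1]
gripper_width: 0.5
gripper_force: 0.0
time_s: 3.47
ee_pos: [425.9, -212.8, 214.0]
ee_rot: [180.0, 0.0, -179.9]
force: [-0.4, -0.1, 0.8]
gripper_width: 0.5
gripper_force: 0.0
[[-0.0000e+00  9.6000e-01  2.8000e-01  3.4695e+02]
 [ 1.0000e+00  0.0000e+00  0.0000e+00 -2.1450e+02]
 [-0.0000e+00  2.8000e-01 -9.6000e-01  3.8520e+02]
 [ 0.0000e+00  0.0000e+00  0.0000e+00  1.0000e+00]]
olive_jar 0.59 [ 94. 266.  89.  91.] [ 492. -424.   67.] [ 389. -515.   -2.] [ 562. -270.  306.]
wheel_b 0.95 [261. 229. 101.  88.] [ 476. -267.   50.] [ 407. -316.   15.] [ 528. -213.  216.]
wheel_b 0.17 [452. 337.  58.  54.] [590. -62.  70.] [ 398. -181.   -2.] [685.   7. 309.]
stud_b 0.82 [262. 229. 104.  87.] [ 476. -267.   50.] [ 407. -333.   -1.] [ 528. -213.  270.]
stand_b 0.97 [260. 218. 101.  61.] [ 472. -266.   50.] [ 437. -316.    0.] [ 504. -213.   58.]
```

View pics/w1.png

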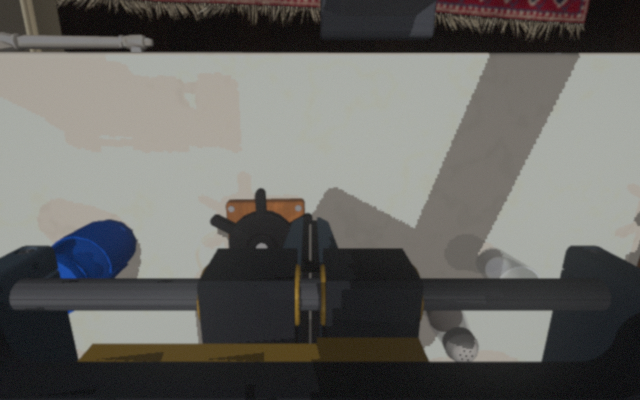

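```bash
python3 - <<'E'
from h import *
p=env.grab_frame("wrist")
def pts(p,zl,zh,box):
    v,u=np.nonzero(p["z_map"]>0);w=world(p,u,v);c=p["frame"][v,u].astype(int)
    m=(w[:,2]>zl)&(w[:,2]<zh)&(w[:,0]>box[0])&(w[:,0]<box[1])&(w[:,1]>box[2])&(w[:,1]<box[3])
    return w[m],c[m]
w,c=pts(p,44,54,(420,500,-330,-200));f=w[w[:,0]<452]
print("front tooth",f.min(0),f.max(0),np.median(f,0))
b,c=pts(p,12,24,(420,480,-330,-200));print("base",b.min(0),b.max(0))
for lo in (-300,-285,-245,-232):
    k=b[(b[:,1]>lo)&(b[:,1]<lo+12)]; print(lo,k[:,0].min().round(1) if len(k) else None)
for n in ["scene","side"]:
    q=env.grab_frame(n);w,c=pts(q,46,56,(420,560,-330,-200));w=w[(c.max(1)<80)]
    print(n,len(w),w.min(0).round(),w.max(0).round(),cv2.minEnclosingCircle(w[:,:2].astype(np.float32)))
    b,c=pts(q,80,145,(540,640,-330,-200));print("jar",b.min(0).round(),b.max(0).round())
E
```

```text
front tooth [ 437.16796428 -270.06370123   44.25052398] [ 451.75198734 -260.03817415   52.23551588] [ 444.36700843 -264.76177352   50.14073671]
base [ 458.09161029 -308.94705542   12.02392481] [ 479.8991526  -221.44930188   23.00625423]
-300 459.0
-285 458.8
-245 458.2
-232 458.1
scene 573 [ 439. -318.   46.] [ 557. -212.   56.] ((497.3970642089844, -265.08837890625), 59.57355880737305)
jar [ 568. -295.   80.] [ 633. -232.  135.]
side 517 [ 435. -314.   46.] [ 556. -209.   56.] ((495.6815185546875, -260.8659973144531), 60.24794387817383)
jar [ 567. -291.   80.] [ 631. -230.  139.]
```

```bash
python3 -m pendant '{"translation": [[-11,0,0],[0,0,36],[0,0,36],[0,0,36],[0,0,36],[0,0,36],[0,0,0],[0,0,0]], "roll": [0,0,0,0,0,0,0,0], "hand": [255,255,255,255,255,255,255,255]}'
```

```text
time_s: 4.53
ee_pos: [436.5, -213.5, 32.9]
ee_rot: [179.9, -0.2, 180.0]
force: [-0.0, -0.5, -0.2]
gripper_width: 0.5
gripper_force: 0.0
```

```bash
python3 -m pendant '{"translation": [[0,-8,0],[0,-8,0],[0,-8,0],[0,-6,0],[0,-6,0],[0,-6,0],[0,-6,0],[0,-6,0]], "roll": [0,0,0,0,0,0,0,0], "hand": [255,255,255,255,255,255,255,255]}'
python3 -m pendant '{"translation": [[0,-6,0],[0,-6,0],[0,-6,0],[0,-6,0],[0,-6,0],[0,-6,0],[0,-6,0],[0,0,0]], "roll": [0,0,0,0,0,0,0,0], "hand": [255,255,255,255,255,255,255,255]}'
python3 - <<'E'
from h import *
p=env.grab_frame("side")
cv2.imwrite("pics/s2.png",cv2.resize(p["frame"][190:290,340:480,::-1],(700,500),interpolation=2))
E
```

```text
time_s: 5.2
ee_pos: [436.6, -268.3, 34.0]
ee_rot: [180.0, -0.0, 180.0]
force: [-0.2, 1.9, -0.4]
gripper_width: 0.7
gripper_force: 0.8
time_s: 5.87
ee_pos: [437.0, -311.2, 33.9]
ee_rot: [-180.0, 0.0, 179.9]
force: [-0.1, 0.3, -0.4]
gripper_width: 0.9
gripper_force: 0.0
```

View pics/s2.png

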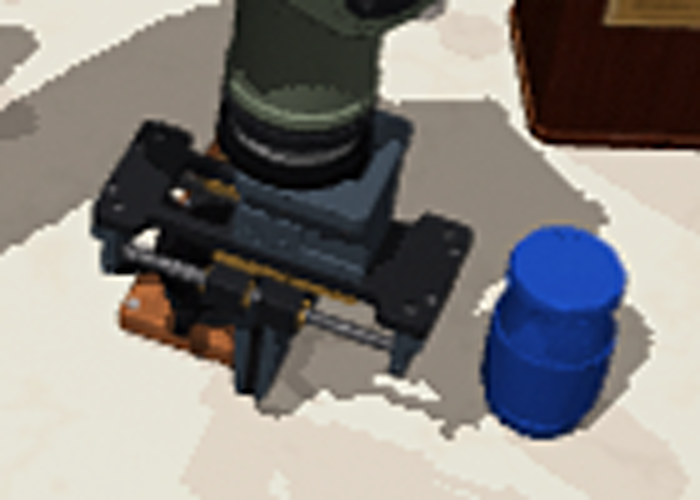

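The hand hides the wheel here (fingertip at 265,390, clear of the blue jar at 555,330); raise and go back left for a look.

```bash
python3 -m pendant '{"translation": [[0,0,-30],[0,0,-30],[0,0,-30],[0,35,0],[0,35,0],[0,28,0],[0,0,0],[0,0,0]], "roll": [0,0,0,0,0,0,0,0], "hand": [255,255,255,255,255,255,255,255]}'
python3 - <<'E'
from h import *
p=env.grab_frame("side");q=env.grab_frame("scene")
a=cv2.resize(p["frame"][200:270,350:430,::-1],(400,350),interpolation=2);b=cv2.resize(q["frame"][215:285,315:395,::-1],(400,350),interpolation=2)
cv2.imwrite("pics/s3.png",np.hstack([a,b]))
E
```

```text
time_s: 6.58
ee_pos: [436.7, -210.8, 124.1]
ee_rot: [-180.0, 0.0, -179.9]
force: [-0.7, -1.5, -0.8]
gripper_width: 0.1
gripper_force: 0.0
```

View pics/s3.png

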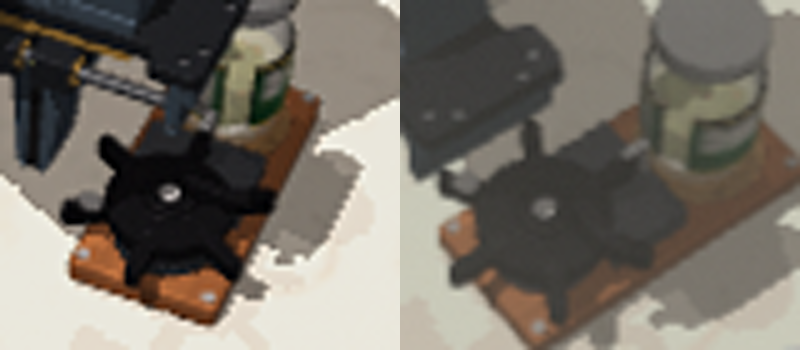

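After one flick the stud (right half at 455,180) stands at the left-front tooth: count two, with a tooth at the front. The second flick goes the same way.

```bash
python3 -m pendant '{"translation": [[0,-2,30],[0,0,30],[0,0,30],[0,0,0],[0,-8,0],[0,-8,0],[0,-8,0],[0,-6,0]], "roll": [0,0,0,0,0,0,0,0], "hand": [255,255,255,255,255,255,255,255]}'
python3 -m pendant '{"translation": [[0,-6,0],[0,-6,0],[0,-6,0],[0,-6,0],[0,-6,0],[0,-6,0],[0,-6,0],[0,-6,0]], "roll": [0,0,0,0,0,0,0,0], "hand": [255,255,255,255,255,255,255,255]}'
python3 -m pendant '{"translation": [[0,-6,0],[0,-6,0],[0,-6,0],[0,0,0],[0,0,-30],[0,0,-30],[0,0,-30],[0,0,-30]], "roll": [0,0,0,0,0,0,0,0], "hand": [255,255,255,255,255,255,255,255]}'
python3 -m pendant '{"translation": [[0,0,-30],[0,35,0],[0,35,0],[0,35,0],[0,35,0],[0,35,0],[0,35,0],[0,0,0]], "roll": [0,0,0,0,0,0,0,0], "hand": [255,255,255,255,255,255,255,255]}'
python3 - <<'E'
from h import *
p=env.grab_frame("side");q=env.grab_frame("scene");save(q,"scene4.png")
a=cv2.resize(p["frame"][200:270,350:430,::-1],(400,350),interpolation=2);b=cv2.resize(q["frame"][215:285,315:395,::-1],(400,350),interpolation=2)
cv2.imwrite("pics/s4.png",np.hstack([a,b]))
E
```

```text
time_s: 7.35
ee_pos: [438.2, -246.2, 35.6]
ee_rot: [-179.9, 0.2, 179.9]
force: [-0.3, 0.2, -0.2]
gripper_width: 0.5
gripper_force: 0.0
time_s: 8.02
ee_pos: [436.8, -292.8, 33.8]
ee_rot: [-180.0, -0.0, 180.0]
force: [-0.2, 0.4, 0.4]
gripper_width: 0.2
gripper_force: 0.0
time_s: 8.68
ee_pos: [436.4, -309.6, 155.1]
ee_rot: [180.0, -0.0, 180.0]
force: [0.5, -0.3, -0.5]
gripper_width: 0.5
gripper_force: 0.0
time_s: 9.35
ee_pos: [435.8, -95.0, 183.9]
ee_rot: [179.8, -0.1, -179.7]
force: [0.4, 0.1, 0.1]
gripper_width: 0.4
gripper_force: 0.0
```

View pics/s4.png

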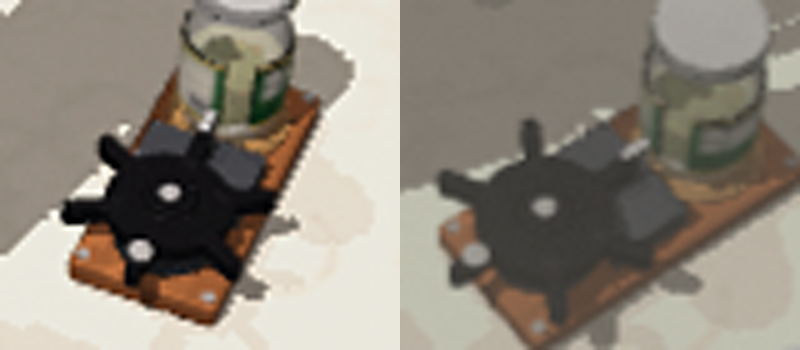

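View pics/scene4.png

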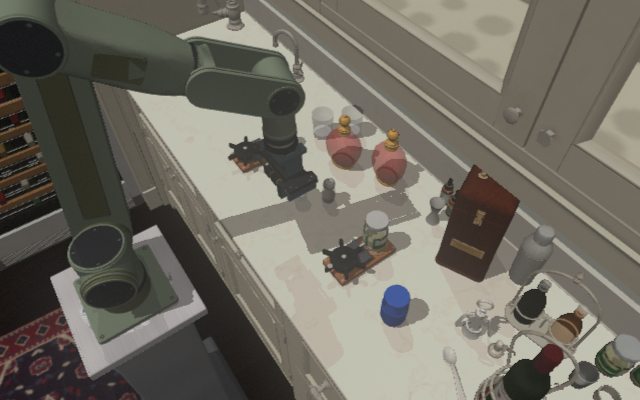

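The stud is now on the front tooth (right half at 475,255), straight away from the blade: count three. The jar is unmoved and the arm is clear.

```bash
python3 -c "
from workcell import env
print(env.job_done())"
```

```text
the job is handed in; nothing more can be done
None
```

The olive jar's tally (stand_b, on the right) now reads three after two single-click flicks, and the job is handed in with the other wheel and the loose items untouched.

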